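# Touch radius leaves to a cartridge cradle

## Robot

A 6-joint arm with a two-finger parallel gripper is mounted at the origin on the work surface. World frame = base frame: x ahead of the robot, y to its left, z up, the work surface at z = 0. Lengths are in m, angles in rad, forces in N, time in s.
With the tool pointing down it reaches from about 0.375 to 0.825 m from the base axis. Payload 5.5 kg.
Tool frame: the origin (TCP) lies on the centre line of the jaws, within the pads' length; the fingertips stand 14 mm ahead of it and the grasp point (between the pads) lies 5 mm behind it; z points along the fingers, y is the direction in which the jaws open and shut (so a half turn about z gives the same grasp; the last joint's range is limited). The gripper opens to 85 mm and grips with 20 to 120 N. Pads are 22 mm wide; open, the fingers measure 114 mm over their backs; the gripper's body (76 mm by 85 mm) begins 54 mm behind the grasp point. The pads swing forward as they close: fully open they stand 13 mm farther back than shut.
Start: joints at [1.215, 0.314, -0.047, 1.21, 0, 1.571], TCP at [0.209, 0.562, 0.245] pointing down, gripper open.
Joint ranges: [-2.67, 2.67], [-0.69, 1.73], [-1.03, 1.25], [-2.08, 2.16], [-1.42, 1.45], [-3.14, 3.14]. Speed limits (rad/s): [2.39, 2.39, 3.01, 3.14, 3.14, 3.14].

## Interface

Orientations are given as a unit quaternion [w, x, y, z].
In Python, from station import status, vision, order gives the robot as it stands.
- The arm moves only by the tool move_arm, never from a script. Its argument "moves" is a list that holds one entry, the list of rows, each a list of 7 numbers: the shift along the tool's x, y, z in units of 0.1 m (1.0 is 0.1 m), then the turn, a rotation vector about the tool's x, y, z in units of 180 degrees (1.0 is 180 degrees), then the gripper command: -1 is fully open, 1 is shut, values between are in proportion. A call has 1 to 10 rows; each row shifts and turns the commanded pose from where the row before left it, along the tool's axes as they then stand; what a row does not reach is not made up. A row lasts 1/8 s, in which the tool goes at most 62.5 mm and 10.7 degrees, less where a joint would pass 70% of its speed; a pose out of reach is approached as far as the arm can. A call with a number of a shift or a turn outside -1 to 1 is refused whole. A call with a gripper value outside its range is refused whole. The fingers move at their own pace and stop on an object; the grip force is fixed at half the most. Time passes only in rows, so rows that do not move let the fingers close. It gives the time, the measured TCP pose, the force and the opening at its end, in the units of the state.
- status.observe(): the state, without advancing time (a new reading comes with each control period).
- vision.get_image(name): name is "side" or "top"; returns a dict with "pixels" (480x640x3 uint8, red, green, blue), "intrinsics" (3x3 intrinsics, pixels), "origin" and "rotation" of the camera in the world. Camera axes: x right, y down, z forward; pixel columns grow to the right and rows downward; lengths in m; the calibration is good to about 2 mm. A picture is of the moment at which its call begins. There is no depth.
- order.hand_in(): hands the job in, once; it reports no verdict.
The state is a dict: "clock": time; "qpos": joint angles; "joint_vel": joint speeds; "effort": joint torques, N m; "position": TCP position; "tcp_rot": TCP orientation; "ft_force": force on the tool from outside, world axes, zero at the start; "moment": the same for the moment, N m; "width": finger opening in m.
Only numpy, scipy, OpenCV 4.12 (cv2) and the standard library are available. Lean on these libraries where they do the work, as an engineer would, in place of code of your own. Each camera call takes 0.05 s, during which the arm holds its last target. There are 200 camera calls.

## Task

Check the two curves of the aluminium gas-cartridge cradle with the radius leaves: stand the hollow-edged leaf that matches astride the rounded ridge, and stand the round-edged leaf down in the trough, each upright, square across its curve and near the middle of its length, so that neither rocks. Let go of both, and leave the remaining leaf, whose hollow is too wide for the ridge, standing where it is.

Things in the scene. Friction and masses are not known exactly. Their poses are not given: they have to be found in the camera images.
- cradle: Aluminium cradle fixed to the table, base 100 x 256 x 12 mm, turned up to 15 degrees. Origin: centre of its underside, z up. Both curves run along its x, 90 mm long, centred on x = 0. Ridge: radius 28 mm at y = +75 mm, crest 50 mm above the table. Trough: radius 36 mm at y = -75 mm, bottom 14 mm, rims 36 mm above the table, 66 mm wide between rims.
- hollow_leaf_tab (a point): Leaf for the ridge: yellow plate 20 mm thick (x), 84 wide (y), 72 high, 90 g, standing on two feet; in its lower edge a round notch, radius 28, 21 deep. Above 36 mm height only a grip tab 36 wide. Point: centre of the tab, 53 mm above the feet, 32 above the notch's top; z up. Seated on the ridge it is 82 mm above the table.
- round_leaf_tab (a point): Leaf for the trough: green plate 20 mm thick (x), 71 wide (y), 72 high, 90 g; lower edge a half round of radius 36 mm with a small flat, 23 wide, on which it stands. Above 38 mm height only a grip tab 36 wide. Point: centre of the tab, 53 mm above the flat; z up. Seated in the trough it is about 70 mm above the table.
- wide_leaf_tab (a point): The leaf that fits neither curve, to be left standing: red plate 20 mm thick (x), 84 wide (y), 72 high, on two feet, with a wide shallow notch of radius 46 mm. Point: centre of its grip tab, 53 mm above its feet; z up.
Mind the look-alikes: they are no part of the job. Of the things shaped like the part that bears hollow_leaf_tab, the yellow one is meant.

How it is judged:
By the outcome, as a careful person would: the job done as asked, in the order asked, and still so for the second after the job is handed in, with the robot touching nothing.
It also fails if it takes over 61 s, if anything falls off the work surface, if the arm or the gripper's body presses on something with over 40 N, if the wrist force passes 120 N, or if a joint passes its speed limit or range.

## Working session

There is one attempt and no reset: what is moved stays moved. The work goes in short steps, Python scripts to look and compute and a tool call to move; the robot and the scene stay as the last step left them, time stands still between calls to the robot, and variables do not carry over. Pictures are saved under pics/ and viewed, about 8 in all and at most 12, crops included, and the job is handed in when it is done.

Besides the shell and the picture viewer there is one more tool, called after ">>>" by a JSON object that holds its "fn" and its "kwargs". move_arm: Moves the arm, as the interface text tells. Its arguments: {"type":"object","properties":{"moves":{"type":"array"}},"required":["moves"]}

```bash
ls; mkdir -p pics
python3 - <<'E'
from station import status, vision
import cv2,json
print(status.observe())
for n in("top","side"):
    d=vision.get_image(n); cv2.imwrite(f"pics/{n}0.png",d["pixels"][:,:,::-1]); print(n,d["intrinsics"],d["origin"],d["rotation"])
E
```

```text
pics
{'clock': 0.0, 'qpos': array([ 1.21498394e+00,  3.14207198e-01, -4.80959532e-02,  1.21020734e+00,
       -2.13440487e-05,  1.57079752e+00]), 'joint_vel': array([ 0.00065756,  0.0003669 ,  0.00124237,  0.00068119,  0.00085683,
       -0.00016169]), 'effort': array([ 2.29093435e-03, -5.39593005e+01,  3.39746654e+01,  1.94221234e-02,
        3.34765261e-06, -6.74027575e-06]), 'position': array([0.20881993, 0.56188423, 0.24443844]), 'tcp_rot': array([-1.41172971e-04,  1.76969719e-01,  9.84215923e-01, -8.45442502e-04]), 'ft_force': array([-0.844788 ,  0.0806844, -0.0616487]), 'moment': array([ 0.01814761, -0.02485481, -0.05931378]), 'width': 0.0853069153163977}
top [[515.47280252   0.         323.75617722]
 [  0.         515.47280252 236.64108194]
 [  0.           0.           1.        ]] [0.32097479 0.00700975 1.09350835] [-0.06335741  0.70722221 -0.70130579  0.06318836]
side [[490.90885585   0.         325.17875571]
 [  0.         490.90885585 241.1457186 ]
 [  0.           0.           1.        ]] [ 0.40176437 -0.56607084  0.68232438] [-0.37779052  0.9208926  -0.08686595  0.0410541 ]
```

View pics/top0.png

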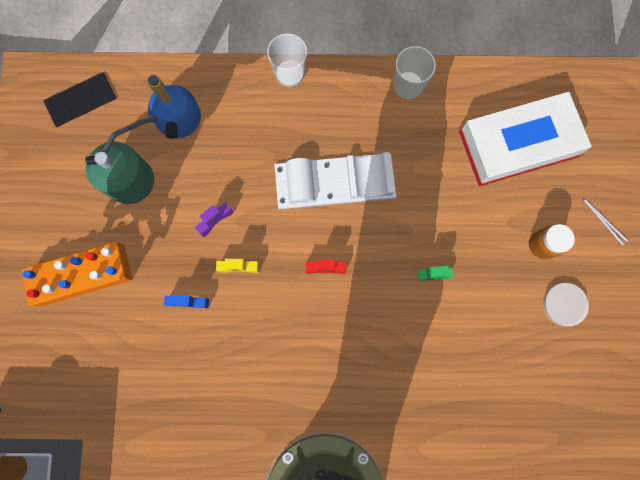

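View pics/side0.png

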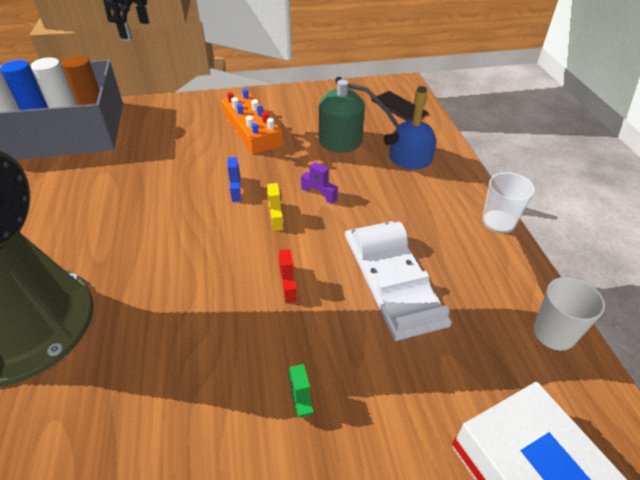

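The yellow hollow leaf is at (237,266) in the top view. The blue (186,301) and purple (215,218) look-alikes are not meant. Red is at (326,267), green at (436,273), and the cradle at (335,180) has its ridge on the left. Next I'll crop and measure.

```bash
cat > h.py <<'E'
import numpy as np, cv2
from scipy.spatial.transform import Rotation as R
from station import status, vision
def rot(q): return R.from_quat(np.r_[q[1:],q[0]]).as_matrix() if np.ndim(q)==1 else np.array(q)
class Cam:
    def __init__(s,n):
        d=vision.get_image(n); s.im=d["pixels"][:,:,::-1].copy(); s.K=np.array(d["intrinsics"]); s.o=np.array(d["origin"]); s.R=rot(np.array(d["rotation"]))
    def ray(s,uv): return s.R@np.linalg.solve(s.K,[uv[0],uv[1],1.])
    def onz(s,uv,z):
        r=s.ray(uv); return s.o+r*(z-s.o[2])/r[2]
    def proj(s,p):
        c=s.K@(s.R.T@(np.array(p)-s.o)); return c[:2]/c[2]
HUE={'yellow':(22,35),'green':(50,75),'red':(0,4)}
def mask(im,c,vmin=0,smin=170):
    h=cv2.cvtColor(im,cv2.COLOR_BGR2HSV); lo,hi=HUE[c]
    m=((h[...,0]>=lo)&(h[...,0]<=hi)&(h[...,1]>smin)&(h[...,2]>=max(vmin,60))).astype(np.uint8)
    n,l,s,_=cv2.connectedComponentsWithStats(m); 
    return m,l,s
E
python3 - <<'E'
from h import *
t=Cam('top')
for c in HUE:
    m,l,s=mask(t.im,c); 
    for i in range(1,len(s)):
        if s[i][4]>150: 
            r=cv2.minAreaRect(np.argwhere(l==i)[:,::-1].astype(np.float32)); print(c,s[i],r,t.onz(r[0],.05).round(4))
a=cv2.resize(t.im[195:315,155:275],(480,480),interpolation=cv2.INTER_CUBIC)
b=cv2.resize(t.im[248:288,415:465],(300,240),interpolation=cv2.INTER_CUBIC)
e=cv2.resize(t.im[248:288,300:350],(300,240),interpolation=cv2.INTER_CUBIC)
cv2.imwrite('pics/c1.png',np.hstack([a,np.vstack([b,e])]))
cv2.imwrite('pics/c2.png',cv2.resize(t.im[145:217,267:403],None,fx=5.5,fy=5.5,interpolation=cv2.INTER_CUBIC))
E
```

```text
yellow [216 258  43  15 502] ((237.0, 265.0), (14.0, 42.0), 90.0) [0.4498 0.1843 0.05  ]
green [427 267  26  13 232] ((439.2951354980469, 272.7459411621094), (11.135895729064941, 24.716257095336914), 84.80557250976562) [ 0.4374 -0.2273  0.05  ]
red [459 128  29  58 172] ((470.32196044921875, 157.23873901367188), (60.83584976196289, 8.136650085449219), 64.69862365722656) [ 0.6834 -0.3007  0.05  ]
red [305 259  41  15 478] ((325.08831787109375, 265.73211669921875), (40.147499084472656, 13.562614440917969), 1.548157811164856) [0.4498 0.0048 0.05  ]
```

View pics/c1.png

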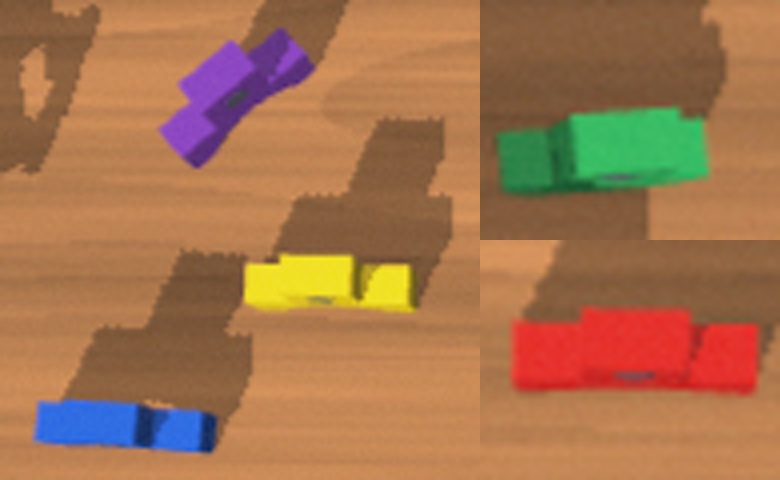

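View pics/c2.png

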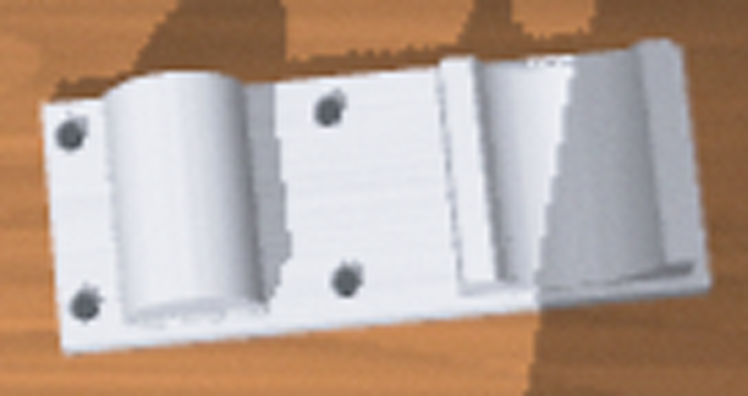

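Run:
```python
from h import *
t=Cam('top'); s=Cam('side')
f=lambda p,z:t.onz((p[0]/5.5+267-.4,p[1]/5.5+145-.4),z)[:2].round(4)
for n,p,z in [('base TL',(42,103),.012),('base BL',(63,352),0),('base BR',(710,291),0),('LIb',(475,62),.036),('LIf',(497,283),.036),('RIb',(637,45),.036),('RIf',(663,270),.036),('LOb',(440,65),.036),('LOf',(462,290),.036),('ROb',(682,40),.036),('ROf',(696,268),.036)]: print(n,f(p,z))
g=lambda p,z:t.onz((p[0]/4+155-.4,p[1]/4+195-.4),z).round(4)
for p,z in [((280,256),.072),((354,256),.072),((246,306),0),((412,311),0),((246,264),.036),((411,264),.036)]: print('Y',g(p,z))
g=lambda p,z:t.onz((p[0]/6+415-.4,p[1]/6+248-.4),z).round(4)
for p,z in [((570,115),.072),((681,108),.072),((569,182),.072),((498,133),.036)]: print('G',g((p[0]-480,p[1]),z))
# side crops
a=cv2.resize(s.im[210:345,335:455],(600,675),interpolation=cv2.INTER_CUBIC)[:600]
cv2.imwrite('pics/s1.png',a)
b=[cv2.resize(s.im[y:y+60,x:x+50],(250,300),interpolation=cv2.INTER_CUBIC) for x,y in((250,177),(277,360))]
cv2.imwrite('pics/s1.png',np.hstack([cv2.resize(s.im[215:343,338:454],(546,600),interpolation=cv2.INTER_CUBIC),np.vstack(b)]))
```

```text
base TL [0.679  0.1178]
base BL [0.5803 0.1081]
base BR [ 0.6073 -0.1484]
LIb [ 0.6892 -0.0531]
LIf [ 0.6004 -0.0614]
RIb [ 0.6967 -0.1164]
RIf [ 0.6061 -0.1253]
LOb [ 0.6879 -0.0395]
LOf [ 0.5975 -0.048 ]
ROb [ 0.6989 -0.134 ]
ROf [ 0.607  -0.1381]
Y [0.4597 0.2058 0.072 ]
Y [0.4601 0.1688 0.072 ]
Y [0.4425 0.2368 0.    ]
Y [0.4406 0.1483 0.    ]
Y [0.4603 0.2302 0.036 ]
Y [0.461  0.1449 0.036 ]
G [ 0.4468 -0.2034  0.072 ]
G [ 0.4494 -0.2404  0.072 ]
G [ 0.4245 -0.2025  0.072 ]
G [ 0.4448 -0.1859  0.036 ]
```

View pics/s1.png

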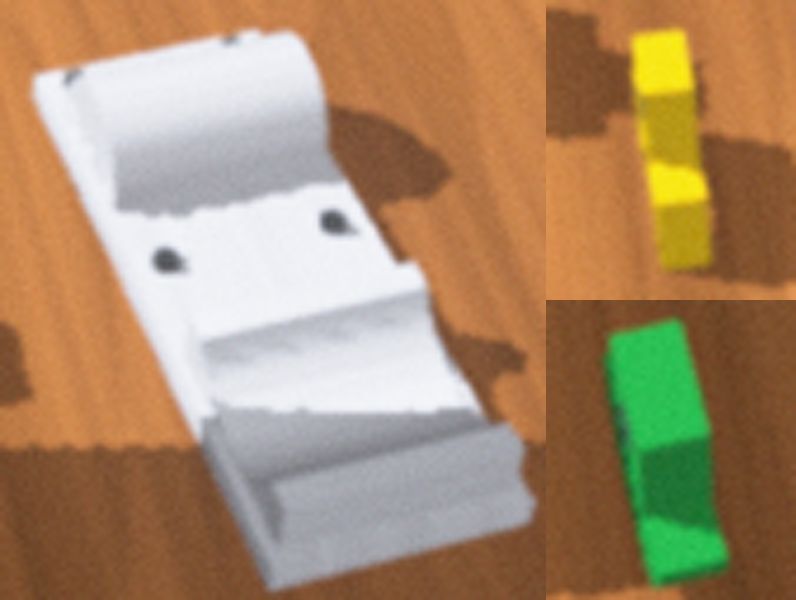

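Run:
```python
from h import *
s=Cam('side')
f=lambda p,z:s.onz((p[0]/4.707+338-.4,p[1]/4.6875+215-.4),z)[:2].round(4)
c=np.array([.642,-.0148]); a=np.radians(5.6); M=np.array([[np.cos(a),-np.sin(a)],[np.sin(a),np.cos(a)]])
for n,p,z,l in [('base -50,128',(35,76),.012,(-50,128)),('base -50,-128',(270,590),0,(-50,-128)),('base 50,-128',(531,520),0,(50,-128)),('LI -45',(203,345),.036,(-45,-42)),('LI 45',(418,290),.036,(45,-42)),('RI -45',(270,485),.036,(-45,-108)),('RI 45',(508,428),.036,(45,-108))]: print(n,f(p,z),(c+M@np.array(l)/1000).round(4))
for n,ox,oy,P in [('Y',250,177,[(632,36),(685,30),(695,88),(640,97)]),('G',277,300,[])]:
  q=np.array([s.onz(((x-546)/5+ox-.4,y/5+oy-.4),.072) for x,y in P]) if P else None
  if P: print(n,q.round(4)[:,:2],q.mean(0))
q=np.array([s.onz(((x-546)/5+277-.4,(y-300)/5+360-.4),.072) for x,y in [(610,335),(680,320),(708,432),(640,446)]]);print(q.round(4)[:,:2],q.mean(0))
print(status.observe()['clock'])
```

```text
base -50,128 [0.5787 0.104 ] [0.5797 0.1077]
base -50,-128 [ 0.6057 -0.1496] [ 0.6047 -0.1471]
base 50,-128 [ 0.7057 -0.1386] [ 0.7043 -0.1373]
LI -45 [ 0.6013 -0.0672] [ 0.6013 -0.061 ]
LI 45 [ 0.6862 -0.0565] [ 0.6909 -0.0522]
RI -45 [ 0.6072 -0.131 ] [ 0.6078 -0.1267]
RI 45 [ 0.696  -0.1229] [ 0.6973 -0.1179]
Y [[0.4401 0.202 ]
 [0.4611 0.202 ]
 [0.4605 0.1659]
 [0.4391 0.1643]] [0.45019126 0.18352378 0.072     ]
[[ 0.4269 -0.2075]
 [ 0.4469 -0.2064]
 [ 0.4488 -0.2416]
 [ 0.4301 -0.2422]] [ 0.43818304 -0.22441552  0.072     ]
0.3
```

```bash
cat >> h.py <<'E'
def plan(p,yaw,n,grip,cur=None):
    """rows from the measured pose to p, tool down with tool y at world angle yaw (deg)"""
    o=status.observe(); P=np.array(o['position']); M=rot(np.array(o['tcp_rot'])); p=np.array(p)
    a=np.radians(yaw); y=np.array([np.cos(a),np.sin(a),0]); z=np.array([0,0,-1.]); T=np.c_[np.cross(y,z),y,z]
    w=R.from_matrix(M.T@T).as_rotvec(); 
    if abs(w[2])>np.pi/2: print('use the half turn')
    print('at',P.round(4),'yaw',np.degrees(np.arctan2(M[1,1],M[0,1])).round(2),'F',o['ft_force'].round(1),'w',round(o['width'],4),'t',o['clock'])
    d=(p-P)/n; st=R.from_rotvec(w/n).as_matrix()
    for i in range(n):
        print([float(round(v,3)) for v in np.r_[M.T@d*10,w/n/np.pi]]+[grip]); M=M@st
E
python3 -c "
from h import *
plan([.45,.1855,.16],0,10,-1)"
```

```text
at [0.209  0.5622 0.245 ] yaw 69.61 F [-0.7 -0.6  0.5] w 0.0858 t 0.3
[-0.357, -0.269, 0.085, -0.0, 0.0, 0.039, -1]
[-0.387, -0.224, 0.085, -0.0, 0.0, 0.039, -1]
[-0.411, -0.175, 0.085, -0.0, 0.0, 0.039, -1]
[-0.43, -0.124, 0.085, -0.0, 0.0, 0.039, -1]
[-0.442, -0.071, 0.085, -0.0, 0.0, 0.039, -1]
[-0.447, -0.017, 0.085, -0.0, 0.0, 0.039, -1]
[-0.446, 0.037, 0.085, -0.0, 0.0, 0.039, -1]
[-0.438, 0.091, 0.085, -0.0, 0.0, 0.039, -1]
[-0.424, 0.143, 0.085, -0.0, 0.0, 0.039, -1]
[-0.403, 0.194, 0.085, -0.0, 0.0, 0.039, -1]
```

>>> {"fn": "move_arm", "kwargs": {"moves": [[[-0.357, -0.269, 0.085, 0, 0, 0.039, -1], [-0.387, -0.224, 0.085, 0, 0, 0.039, -1], [-0.411, -0.175, 0.085, 0, 0, 0.039, -1], [-0.43, -0.124, 0.085, 0, 0, 0.039, -1], [-0.442, -0.071, 0.085, 0, 0, 0.039, -1], [-0.447, -0.017, 0.085, 0, 0, 0.039, -1], [-0.446, 0.037, 0.085, 0, 0, 0.039, -1], [-0.438, 0.091, 0.085, 0, 0, 0.039, -1], [-0.424, 0.143, 0.085, 0, 0, 0.039, -1], [-0.403, 0.194, 0.085, 0, 0, 0.039, -1]]]}}

```text
clock: 1.55
position: [0.4491, 0.1833, 0.1602]
tcp_rot: [0.0, 0.712, 0.702, 0.0]
ft_force: [0.5, 0.5, 0.5]
width: 0.0854
```

```bash
python3 -c "
from h import *
plan([.45,.1855,.05],0,5,-1)
s=Cam('side')
cv2.imwrite('pics/s2.png',cv2.resize(s.im[60:260,180:400],None,fx=3,fy=3,interpolation=cv2.INTER_CUBIC))
print(s.proj(status.observe()['position']))"
```

```text
at [0.4491 0.1833 0.1602] yaw -0.81 F [0.5 0.5 0.5] w 0.0854 t 1.55
[0.004, 0.002, 0.22, 0.0, -0.0, -0.001, -1]
[0.004, 0.002, 0.22, 0.0, -0.0, -0.001, -1]
[0.004, 0.002, 0.22, 0.0, -0.0, -0.001, -1]
[0.004, 0.002, 0.22, 0.0, -0.0, -0.001, -1]
[0.004, 0.002, 0.22, 0.0, -0.0, -0.001, -1]
[270.52657909 153.12836654]
```

View pics/s2.png

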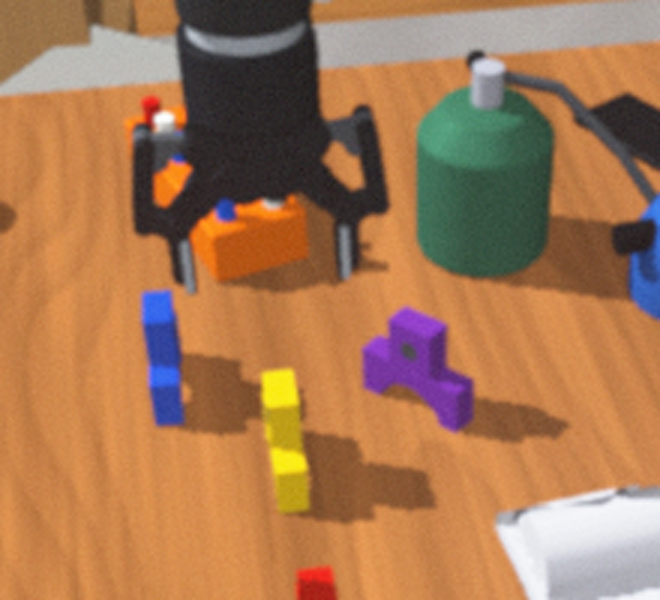

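The side crop shows the open jaws straddling the yellow leaf, clear of the blue and purple ones. I'll descend and close.

>>> {"fn": "move_arm", "kwargs": {"moves": [[[0.005, 0.002, 0.22, 0, 0, -0.001, -1], [0.005, 0.002, 0.22, 0, 0, -0.001, -1], [0.004, 0.002, 0.22, 0, 0, -0.001, -1], [0.004, 0.002, 0.22, 0, 0, 0, -1], [0.004, 0.002, 0.22, 0, 0, 0, -1], [0, 0, 0, 0, 0, 0, 0.2], [0, 0, 0, 0, 0, 0, 1], [0, 0, 0, 0, 0, 0, 1], [0, 0, 0, 0, 0, 0, 1], [0, 0, 0, 0, 0, 0, 1]]]}}

```text
clock: 2.85
position: [0.4501, 0.1871, 0.0512]
tcp_rot: [0.0, 0.707, 0.707, 0.001]
ft_force: [-0.9, 0.5, 5.1]
width: 0.0191
```

```bash
python3 -c "
from h import *
plan([.45,.1855,.16],0,5,1)"
```

```text
at [0.4501 0.1871 0.0512] yaw -0.05 F [-0.9  0.5  5.1] w 0.0191 t 2.85
[-0.003, 0.0, -0.218, 0.0, -0.0, -0.0, 1]
[-0.003, -0.0, -0.218, 0.0, -0.0, -0.0, 1]
[-0.003, -0.0, -0.218, 0.0, -0.0, -0.0, 1]
[-0.003, -0.0, -0.218, 0.0, -0.0, -0.0, 1]
[-0.003, -0.0, -0.218, 0.0, -0.0, -0.0, 1]
```

>>> {"fn": "move_arm", "kwargs": {"moves": [[[0, 0, -0.22, 0, 0, 0, 1], [0, 0, -0.22, 0, 0, 0, 1], [0, 0, -0.22, 0, 0, 0, 1], [0, 0, -0.22, 0, 0, 0, 1], [0, 0, -0.1, 0, 0, 0, 1]]]}}

```text
clock: 3.48
position: [0.4498, 0.1869, 0.1493]
tcp_rot: [0.0, 0.707, 0.707, 0.001]
ft_force: [0.0, 0.7, -1.5]
width: 0.0191
```

```bash
python3 -c "
from h import *
plan([.6347,.059,.14],5.6,8,1)"
```

```text
at [0.4498 0.1869 0.1493] yaw -0.05 F [ 0.   0.7 -1.5] w 0.0191 t 3.475
[-0.16, 0.231, 0.012, 0.0, -0.0, -0.004, 1]
[-0.163, 0.229, 0.012, 0.0, -0.0, -0.004, 1]
[-0.165, 0.227, 0.012, 0.0, -0.0, -0.004, 1]
[-0.168, 0.225, 0.012, 0.0, -0.0, -0.004, 1]
[-0.171, 0.223, 0.012, 0.0, -0.0, -0.004, 1]
[-0.174, 0.221, 0.012, 0.0, -0.0, -0.004, 1]
[-0.176, 0.219, 0.012, 0.0, -0.0, -0.004, 1]
[-0.179, 0.217, 0.012, 0.0, -0.0, -0.004, 1]
```

>>> {"fn": "move_arm", "kwargs": {"moves": [[[-0.16, 0.231, 0.012, 0, 0, -0.004, 1], [-0.163, 0.229, 0.012, 0, 0, -0.004, 1], [-0.165, 0.227, 0.012, 0, 0, -0.004, 1], [-0.168, 0.225, 0.012, 0, 0, -0.004, 1], [-0.171, 0.223, 0.012, 0, 0, -0.004, 1], [-0.174, 0.221, 0.012, 0, 0, -0.004, 1], [-0.176, 0.219, 0.012, 0, 0, -0.004, 1], [-0.179, 0.217, 0.012, 0, 0, -0.004, 1], [0, 0, 0, 0, 0, 0, 1], [0, 0, 0, 0, 0, 0, 1]]]}}

```text
clock: 4.72
position: [0.6334, 0.0591, 0.1378]
tcp_rot: [-0.001, 0.671, 0.741, -0.001]
ft_force: [-0.1, -0.4, -0.3]
width: 0.0194
```

```bash
python3 -c "
from h import *
plan([.6347,.059,.14],5.6,1,1)
s=Cam('side');t=Cam('top')
print(s.proj(status.observe()['position']),t.proj(status.observe()['position']))
a=cv2.resize(s.im[160:320,320:440],(450,600),interpolation=cv2.INTER_CUBIC)
b=cv2.resize(t.im[130:230,250:350],(350,350),interpolation=cv2.INTER_CUBIC)
cv2.imwrite('pics/s3.png',np.hstack([a,np.vstack([b,np.zeros((250,350,3),np.uint8)])]))
np.save('s3.npy',s.im)
"
```

```text
at [0.6334 0.0591 0.1378] yaw 5.7 F [-0.1 -0.4 -0.3] w 0.0194 t 4.725
[-0.002, 0.013, -0.022, -0.001, -0.0, 0.001, 1]
[384.33358372 192.08669798] [297.72618005 165.3993632 ]
```

View pics/s3.png

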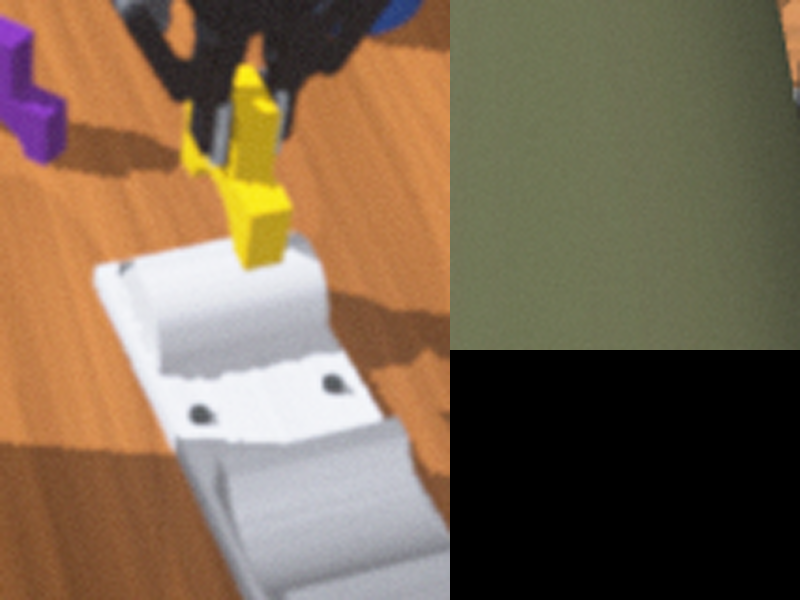

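The side crop shows the yellow leaf hanging over the ridge. Its near shoulder edge runs (248,211)–(291,205) and its foot edge (245,268)–(281,263). The arm hides the top view.

```bash
python3 -c "
from h import *
s=Cam('side'); f=lambda p,z:s.onz((p[0]/3.75+320-.4,p[1]/3.75+160-.4),z)[:2].round(4)
o=status.observe();P=o['position'];a=np.radians(5.7);M=np.array([[np.cos(a),-np.sin(a)],[np.sin(a),np.cos(a)]])
zf=P[2]-.0512
for n,p,z,l in [('sh-',(248,211),zf+.036,(-10,-42)),('sh+',(291,205),zf+.036,(10,-42)),('ft-',(245,268),zf,(-10,-42)),('ft+',(281,263),zf,(10,-42)),('tab-',(231,177),zf+.036,(-10,-18)),('tab top+',(278,105),zf+.072,(10,-18)),('tab top-',(236,112),zf+.072,(-10,-18))]:
  q=f(p,z); print(n,q,'offset in leaf axes',(M.T@(q-P[:2])*1000-np.array(l)).round(1))
"
```

```text
sh- [0.6249 0.0156] offset in leaf axes [-2.9 -0.8]
sh+ [0.6452 0.016 ] offset in leaf axes [-2.7 -2.4]
ft- [0.6271 0.0154] offset in leaf axes [-0.8 -1.2]
ft+ [0.6445 0.0156] offset in leaf axes [-3.4 -2.8]
tab- [0.6236 0.0394] offset in leaf axes [-1.9 -1. ]
tab top+ [0.6433 0.0438] offset in leaf axes [-1.8  1.4]
tab top- [0.6234 0.0424] offset in leaf axes [-1.8  2. ]
```

```bash
python3 -c "
from h import *
plan([.6355,.058,.092],5.6,5,1)"
```

```text
at [0.6335 0.0595 0.1386] yaw 5.75 F [ 0.4 -0.2 -1.2] w 0.0194 t 4.875
[-0.003, 0.004, 0.093, -0.0, -0.0, 0.0, 1]
[-0.003, 0.004, 0.093, -0.0, -0.0, 0.0, 1]
[-0.003, 0.004, 0.093, -0.0, -0.0, 0.0, 1]
[-0.003, 0.004, 0.093, -0.0, -0.0, 0.0, 1]
[-0.003, 0.004, 0.093, -0.0, -0.0, 0.0, 1]
```

>>> {"fn": "move_arm", "kwargs": {"moves": [[[-0.003, 0.004, 0.093, 0, 0, 0, 1], [-0.003, 0.004, 0.093, 0, 0, 0, 1], [-0.003, 0.004, 0.093, 0, 0, 0, 1], [-0.003, 0.004, 0.093, 0, 0, 0, 1], [-0.003, 0.004, 0.093, 0, 0, 0, 1], [0, 0, 0, 0, 0, 0, 1], [0, 0, 0, 0, 0, 0, 1]]]}}

```text
clock: 5.75
position: [0.6367, 0.0577, 0.0923]
tcp_rot: [0.0, 0.671, 0.741, 0.0]
ft_force: [-0.5, -0.3, -0.6]
width: 0.0192
```

>>> {"fn": "move_arm", "kwargs": {"moves": [[[0, 0, 0.02, 0, 0, 0, 1], [0, 0, 0.02, 0, 0, 0, 1], [0, 0, 0, 0, 0, 0, 1]]]}}

```text
clock: 6.12
position: [0.6364, 0.0577, 0.0881]
tcp_rot: [-0.0, 0.671, 0.741, -0.0]
ft_force: [-0.3, 0.8, -1.1]
width: 0.0193
```

>>> {"fn": "move_arm", "kwargs": {"moves": [[[0, 0, 0.02, 0, 0, 0, 1], [0, 0, 0, 0, 0, 0, 1]]]}}

```text
clock: 6.38
position: [0.6363, 0.0577, 0.086]
tcp_rot: [-0.0, 0.671, 0.741, -0.0]
ft_force: [-0.5, 0.1, -1.2]
width: 0.0194
```

>>> {"fn": "move_arm", "kwargs": {"moves": [[[0, 0, 0.02, 0, 0, 0, 1], [0, 0, 0, 0, 0, 0, 1]]]}}

```text
clock: 6.62
position: [0.6364, 0.0577, 0.084]
tcp_rot: [-0.0, 0.671, 0.741, -0.0]
ft_force: [0.2, 0.0, -0.4]
width: 0.0195
```

>>> {"fn": "move_arm", "kwargs": {"moves": [[[0, 0, 0.02, 0, 0, 0, 1], [0, 0, 0, 0, 0, 0, 1]]]}}

```text
clock: 6.88
position: [0.6366, 0.0582, 0.0822]
tcp_rot: [-0.0, 0.671, 0.742, 0.001]
ft_force: [-0.5, 2.4, -2.1]
width: 0.019
```

>>> {"fn": "move_arm", "kwargs": {"moves": [[[0, 0, 0.01, 0, 0, 0, 1], [0, 0, 0, 0, 0, 0, 1]]]}}

```text
clock: 7.12
position: [0.6368, 0.0583, 0.0815]
tcp_rot: [-0.0, 0.671, 0.742, 0.001]
ft_force: [0.2, 4.1, 1.7]
width: 0.0194
```

>>> {"fn": "move_arm", "kwargs": {"moves": [[[0.007, 0, 0, 0, 0, 0, 1], [0, 0, 0.01, 0, 0, 0, 1], [0, 0, 0, 0, 0, 0, 1]]]}}

```text
clock: 7.5
position: [0.6366, 0.0587, 0.0805]
tcp_rot: [-0.0, 0.671, 0.742, 0.0]
ft_force: [0.2, 4.6, 3.9]
width: 0.0192
```

>>> {"fn": "move_arm", "kwargs": {"moves": [[[0, 0, 0.007, 0, 0, 0, 1], [0, 0, 0, 0, 0, 0, 1]]]}}

```text
clock: 7.75
position: [0.6367, 0.0587, 0.0804]
tcp_rot: [0.0, 0.671, 0.742, 0.001]
ft_force: [-2.1, 3.7, 8.1]
width: 0.019
```

Upward force of 8 N at TCP z 0.0804, which is the height expected when seated. I'll release and lift.

>>> {"fn": "move_arm", "kwargs": {"moves": [[[0.004, 0, 0, 0, 0, 0, 1], [0, 0, 0, 0, 0, 0, 0.4], [0, 0, 0, 0, 0, 0, 0], [0, 0, 0, 0, 0, 0, -0.4], [0, 0, 0, 0, 0, 0, -0.4], [0, 0, -0.1, 0, 0, 0, -0.4], [0, 0, -0.3, 0, 0, 0, -0.6], [0, 0, -0.4, 0, 0, 0, -1], [0, 0, -0.2, 0, 0, 0, -1]]]}}

```text
clock: 8.88
position: [0.6376, 0.0589, 0.1828]
tcp_rot: [0.001, 0.671, 0.741, 0.001]
ft_force: [-0.1, 0.4, 0.7]
width: 0.0855
```

```bash
python3 -c "
from h import *
plan([.438,-.2232,.16],4,10,-1)
s=Cam('side')
cv2.imwrite('pics/s4.png',cv2.resize(s.im[160:320,320:440],(450,600),interpolation=cv2.INTER_CUBIC))
"
```

```text
at [0.6376 0.0589 0.1828] yaw 5.71 F [-0.1  0.4  0.7] w 0.0855 t 8.875
[-0.261, -0.227, 0.022, 0.0, 0.0, 0.001, -1]
[-0.261, -0.226, 0.022, 0.0, 0.0, 0.001, -1]
[-0.262, -0.225, 0.022, 0.0, 0.0, 0.001, -1]
[-0.263, -0.224, 0.022, 0.0, 0.0, 0.001, -1]
[-0.263, -0.224, 0.022, 0.0, 0.0, 0.001, -1]
[-0.264, -0.223, 0.022, 0.0, 0.0, 0.001, -1]
[-0.265, -0.222, 0.023, 0.0, 0.0, 0.001, -1]
[-0.265, -0.221, 0.023, 0.0, 0.0, 0.001, -1]
[-0.266, -0.22, 0.023, 0.0, 0.0, 0.001, -1]
[-0.267, -0.22, 0.023, 0.0, 0.0, 0.001, -1]
```

View pics/s4.png

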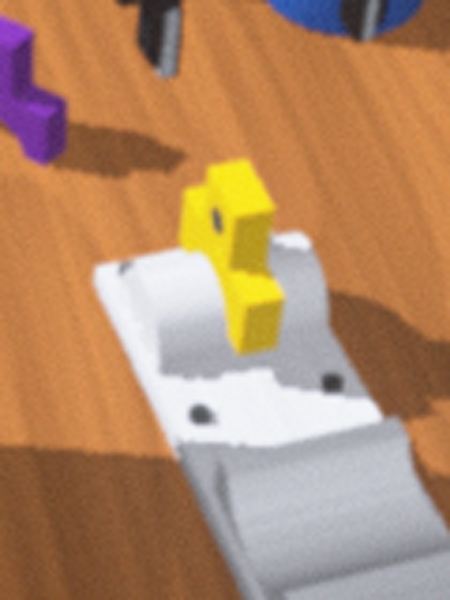

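The yellow leaf now stands astride the ridge, upright and near mid-length (tab at crop (240,210)). On to green.

>>> {"fn": "move_arm", "kwargs": {"moves": [[[-0.261, -0.227, 0.022, 0, 0, 0.001, -1], [-0.261, -0.226, 0.022, 0, 0, 0.001, -1], [-0.262, -0.225, 0.022, 0, 0, 0.001, -1], [-0.263, -0.224, 0.022, 0, 0, 0.001, -1], [-0.263, -0.224, 0.022, 0, 0, 0.001, -1], [-0.264, -0.223, 0.022, 0, 0, 0.001, -1], [-0.265, -0.222, 0.023, 0, 0, 0.001, -1], [-0.265, -0.221, 0.023, 0, 0, 0.001, -1], [-0.266, -0.22, 0.023, 0, 0, 0.001, -1], [-0.267, -0.22, 0.023, 0, 0, 0.001, -1]]]}}

```text
clock: 10.18
position: [0.4358, -0.2239, 0.1571]
tcp_rot: [0.0, 0.683, 0.731, -0.0]
ft_force: [0.7, 0.1, 0.6]
width: 0.0852
```

```bash
python3 -c "
from h import *
plan([.438,-.2227,.05],4,5,-1)"
```

```text
at [ 0.4358 -0.2239  0.1571] yaw 3.92 F [0.7 0.1 0.6] w 0.0852 t 10.175
[0.002, 0.005, 0.214, 0.0, 0.0, -0.0, -1]
[0.002, 0.005, 0.214, 0.0, 0.0, -0.0, -1]
[0.002, 0.005, 0.214, 0.0, 0.0, -0.0, -1]
[0.002, 0.005, 0.214, 0.0, 0.0, -0.0, -1]
[0.002, 0.005, 0.214, 0.0, 0.0, -0.0, -1]
```

>>> {"fn": "move_arm", "kwargs": {"moves": [[[0.002, 0.004, 0.214, 0, 0, 0, -1], [0.002, 0.004, 0.214, 0, 0, 0, -1], [0.002, 0.004, 0.214, 0, 0, 0, -1], [0.002, 0.004, 0.214, 0, 0, 0, -1], [0.002, 0.004, 0.214, 0, 0, 0, -1], [0, 0, 0, 0, 0, 0, 0.2], [0, 0, 0, 0, 0, 0, 1], [0, 0, 0, 0, 0, 0, 1], [0, 0, 0, 0, 0, 0, 1], [0, 0, 0, 0, 0, 0, 1]]]}}

```text
clock: 11.42
position: [0.4392, -0.2223, 0.0511]
tcp_rot: [0.001, 0.683, 0.731, 0.0]
ft_force: [0.2, 1.1, 6.6]
width: 0.0191
```

>>> {"fn": "move_arm", "kwargs": {"moves": [[[0, 0, -0.2, 0, 0, 0, 1], [0, 0, -0.2, 0, 0, 0, 1], [0, 0, -0.2, 0, 0, 0, 1], [0, 0, -0.2, 0, 0, 0, 1], [0, 0, -0.1, 0, 0, 0, 1]]]}}

```text
clock: 12.05
position: [0.4389, -0.2222, 0.1412]
tcp_rot: [0.001, 0.683, 0.731, 0.0]
ft_force: [0.0, 0.1, -1.7]
width: 0.0192
```

```bash
python3 -c "
from h import *
plan([.650,-.0905,.12],5.7,8,1)"
```

```text
at [ 0.4389 -0.2222  0.1412] yaw 3.91 F [ 0.   0.1 -1.7] w 0.0192 t 12.05
[0.146, 0.274, 0.027, 0.0, 0.0, -0.001, 1]
[0.145, 0.275, 0.027, 0.0, 0.0, -0.001, 1]
[0.144, 0.276, 0.027, 0.0, 0.0, -0.001, 1]
[0.143, 0.276, 0.027, 0.0, 0.0, -0.001, 1]
[0.142, 0.277, 0.027, 0.0, 0.0, -0.001, 1]
[0.141, 0.277, 0.027, 0.0, 0.0, -0.001, 1]
[0.14, 0.278, 0.027, 0.0, 0.0, -0.001, 1]
[0.139, 0.278, 0.026, 0.0, 0.0, -0.001, 1]
```

>>> {"fn": "move_arm", "kwargs": {"moves": [[[0.146, 0.274, 0.027, 0, 0, -0.001, 1], [0.145, 0.275, 0.027, 0, 0, -0.001, 1], [0.144, 0.276, 0.027, 0, 0, -0.001, 1], [0.143, 0.276, 0.027, 0, 0, -0.001, 1], [0.142, 0.277, 0.027, 0, 0, -0.001, 1], [0.141, 0.277, 0.027, 0, 0, -0.001, 1], [0.14, 0.278, 0.027, 0, 0, -0.001, 1], [0.139, 0.278, 0.026, 0, 0, -0.001, 1], [0, 0, 0, 0, 0, 0, 1], [0, 0, 0, 0, 0, 0, 1]]]}}

```text
clock: 13.3
position: [0.6489, -0.0908, 0.1179]
tcp_rot: [-0.001, 0.673, 0.739, -0.001]
ft_force: [0.7, 0.1, -0.6]
width: 0.0195
```

```bash
python3 -c "
from h import *
plan([.650,-.0903,.080],5.7,4,1)
s=Cam('side')
cv2.imwrite('pics/s5.png',cv2.resize(s.im[215:360,340:480],(580,600),interpolation=cv2.INTER_CUBIC))
"
```

```text
at [ 0.6489 -0.0908  0.1179] yaw 5.36 F [ 0.7  0.1 -0.6] w 0.0195 t 13.3
[0.001, 0.003, 0.095, -0.0, -0.0, -0.0, 1]
[0.001, 0.003, 0.095, -0.0, -0.0, -0.0, 1]
[0.001, 0.003, 0.095, -0.0, -0.0, -0.0, 1]
[0.001, 0.003, 0.095, -0.0, -0.0, -0.0, 1]
```

View pics/s5.png

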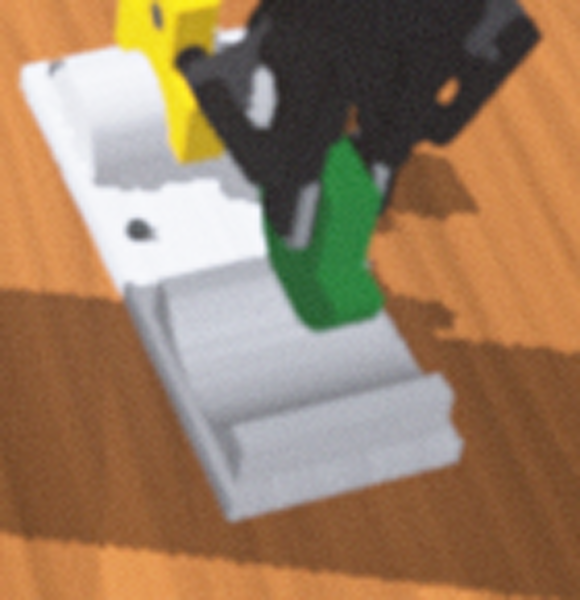

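The green leaf hangs over the trough (lower edge at crop (345,325)), so I'll lower it with a force check at each step.

>>> {"fn": "move_arm", "kwargs": {"moves": [[[0.001, 0.002, 0.095, 0, 0, -0.001, 1], [0.001, 0.002, 0.095, 0, 0, -0.001, 1], [0.001, 0.002, 0.095, 0, 0, 0, 1], [0.001, 0.002, 0.095, 0, 0, 0, 1], [0, 0, 0, 0, 0, 0, 1], [0, 0, 0, 0, 0, 0, 1]]]}}

```text
clock: 14.1
position: [0.6507, -0.0903, 0.0807]
tcp_rot: [0.0, 0.671, 0.741, 0.0]
ft_force: [-0.2, -0.4, -0.3]
width: 0.0194
```

>>> {"fn": "move_arm", "kwargs": {"moves": [[[0, 0, 0.02, 0, 0, 0, 1], [0, 0, 0.02, 0, 0, 0, 1], [0, 0, 0.02, 0, 0, 0, 1], [0, 0, 0, 0, 0, 0, 1]]]}}

```text
clock: 14.6
position: [0.6504, -0.0902, 0.0744]
tcp_rot: [-0.0, 0.671, 0.741, -0.0]
ft_force: [-0.2, 0.6, -0.8]
width: 0.0191
```

>>> {"fn": "move_arm", "kwargs": {"moves": [[[0, 0, 0.02, 0, 0, 0, 1], [0, 0, 0.01, 0, 0, 0, 1], [0, 0, 0, 0, 0, 0, 1]]]}}

```text
clock: 14.98
position: [0.6505, -0.0903, 0.0715]
tcp_rot: [-0.0, 0.671, 0.741, -0.0]
ft_force: [-0.9, -0.3, -1.3]
width: 0.0194
```

>>> {"fn": "move_arm", "kwargs": {"moves": [[[0, 0, 0.02, 0, 0, 0, 1], [0, 0, 0, 0, 0, 0, 1]]]}}

```text
clock: 15.22
position: [0.6505, -0.0902, 0.0694]
tcp_rot: [-0.0, 0.671, 0.741, -0.0]
ft_force: [-0.3, -0.2, -1.7]
width: 0.0191
```

>>> {"fn": "move_arm", "kwargs": {"moves": [[[0, 0, 0.01, 0, 0, 0, 1], [0, 0, 0, 0, 0, 0, 1]]]}}

```text
clock: 15.48
position: [0.6507, -0.09, 0.0688]
tcp_rot: [-0.0, 0.671, 0.742, 0.0]
ft_force: [0.3, 2.3, 0.3]
width: 0.0192
```

>>> {"fn": "move_arm", "kwargs": {"moves": [[[0, 0, 0.01, 0, 0, 0, 1], [0, 0, 0, 0, 0, 0, 1]]]}}

```text
clock: 15.72
position: [0.6509, -0.0897, 0.0683]
tcp_rot: [0.0, 0.671, 0.742, 0.001]
ft_force: [-1.9, 3.2, 5.0]
width: 0.0191
```

>>> {"fn": "move_arm", "kwargs": {"moves": [[[0.007, 0, 0, 0, 0, 0, 1], [0, 0, 0.007, 0, 0, 0, 1], [0, 0, 0, 0, 0, 0, 1]]]}}

```text
clock: 16.1
position: [0.651, -0.0895, 0.068]
tcp_rot: [0.0, 0.671, 0.741, 0.0]
ft_force: [-1.5, 1.8, 8.5]
width: 0.0195
```

>>> {"fn": "move_arm", "kwargs": {"moves": [[[0.003, 0, 0.004, 0, 0, 0, 1], [0, 0, 0, 0, 0, 0, 1]]]}}

```text
clock: 16.35
position: [0.651, -0.0894, 0.0679]
tcp_rot: [0.001, 0.671, 0.741, 0.0]
ft_force: [-2.3, 1.6, 9.8]
width: 0.0192
```

Seated (10 N up, small side force). I'll release, lift and back away.

>>> {"fn": "move_arm", "kwargs": {"moves": [[[0, 0, -0.003, 0, 0, 0, 1], [0, 0, 0, 0, 0, 0, 0.4], [0, 0, 0, 0, 0, 0, 0], [0, 0, 0, 0, 0, 0, -0.4], [0, 0, 0, 0, 0, 0, -0.4], [0, 0, -0.1, 0, 0, 0, -0.4], [0, 0, -0.3, 0, 0, 0, -0.6], [0, 0, -0.4, 0, 0, 0, -1], [0, 0, -0.3, 0, 0, 0, -1]]]}}

```text
clock: 17.48
position: [0.6511, -0.0894, 0.1794]
tcp_rot: [0.001, 0.671, 0.741, 0.001]
ft_force: [0.5, -0.1, 0.3]
width: 0.0856
```

>>> {"fn": "move_arm", "kwargs": {"moves": [[[-0.4, 0, -0.1, 0, 0, 0, -1], [-0.5, 0, 0, 0, 0, 0, -1], [-0.5, 0, 0, 0, 0, 0, -1], [-0.5, -0.3, 0, 0, 0, 0, -1], [-0.5, -0.3, 0, 0, 0, 0, -1], [-0.4, -0.3, 0, 0, 0, 0, -1], [0, 0, 0, 0, 0, 0, -1]]]}}

```text
clock: 18.35
position: [0.5867, -0.3803, 0.1876]
tcp_rot: [0.0, 0.673, 0.74, -0.0]
ft_force: [-0.2, 0.2, -0.2]
width: 0.0854
```

```bash
python3 -c "
from h import *
s=Cam('side');t=Cam('top');print(status.observe()['position'],status.observe()['clock'])
a=cv2.resize(s.im[180:360,260:480],(480,393),interpolation=cv2.INTER_CUBIC)
b=cv2.resize(t.im[140:220,265:405],(700,400),interpolation=cv2.INTER_CUBIC)
cv2.imwrite('pics/f.png',cv2.resize(np.vstack([np.pad(a,((0,0),(0,220),(0,0))),b]),None,fx=.75,fy=.75,interpolation=cv2.INTER_AREA))
m,l,st=mask(t.im,'red');print([x for x in st if x[4]>300])
"
```

```text
[ 0.58872457 -0.37717842  0.18741271] 18.45
[array([     0,      0,    640,    480, 306364], dtype=int32), array([305, 259,  41,  15, 476], dtype=int32)]
```

View pics/f.png

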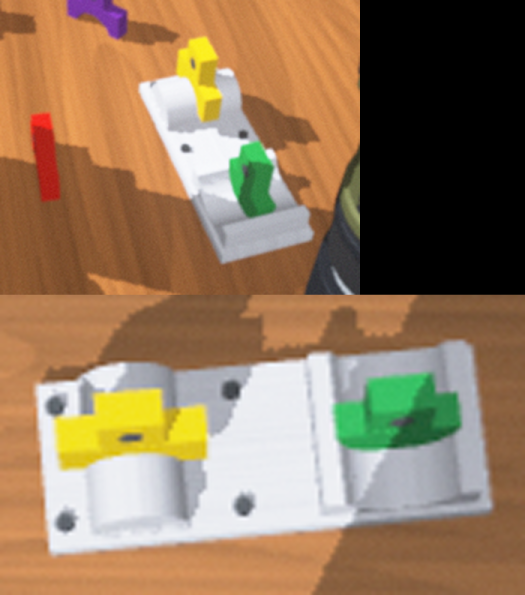

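Both leaves stand upright and square on their curves near mid-length: yellow at crop (131,430), green at (398,412). Red hasn't moved (box 305,259 as before) and the arm is clear. Handing in.

```bash
python3 -c "
from station import order
print(order.hand_in())"
```

```text
the job is handed in; nothing more can be done
None
```

The yellow hollow-edged leaf now stands astride the ridge and the green round-edged leaf stands down in the trough. I let go of both and handed the job in at about 18.5 s on the clock. The hand-in reports no verdict.

- **Seating:** The gripper felt 8 N from below on the yellow leaf and 10 N on the green one, within 0.5 mm of the expected seated heights. Small side forces remained just before I let go, about 4 N on the yellow leaf and 2 N on the green. I eased the yellow leaf a last 0.4 mm towards that force and did not read it again.
- **Last pictures:** Both leaves look upright, square to within about a degree by eye, and near the middle of their curves. The red leaf stands where it was, and the arm is well clear. I did not push on either leaf to test for rocking.
- **Disagreement:** The two cameras differed by about 2 to 4 mm along world y. I settled that by averaging the two views and by feeling for contact as each leaf went down.

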